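# Chuck the round-headed mandrel in the inclined bench drive

## Robot

A 7-joint arm with a two-finger parallel gripper is mounted at the origin on the work surface; the furniture and walls round the work are solid. World frame = base frame: x ahead of the robot, y to its left, z up, the work surface at z = 0. Lengths are in m, angles in rad, forces in N, time in s.
With the tool pointing down it reaches from about 0.4 to 0.875 m from the base axis. Payload 19.3 kg.
Tool frame: the origin (TCP) lies at the very end of the fingers, on their centre line; the grasp point (between the pads) lies 19 mm behind it; z points along the fingers, y is the line along which they close (so a half turn about z gives the same grasp; the last joint's range is limited). The gripper opens to 85 mm and grips with 20 to 120 N. Pads are 22 mm wide; open, the fingers measure 114 mm over their backs; the gripper's body (76 mm by 85 mm) begins 54 mm behind the grasp point. The pads swing forward as they close: fully open they stand 13 mm farther back than shut.
Start: joints at [1.157, 0.521, -0.036, 1.599, 0.021, 1.021, -0.113], TCP at [0.211, -0.588, 0.231] pointing down, gripper open.
Joint ranges: [-2.91, 2.91], [-0.3, 2.13], [-1.5, 1.42], [0.17, 2.43], [-1.26, 4.41], [0.16, 1.93], [-2.52, 2.52]. Speed limits (rad/s): [1.89, 1.89, 2.39, 2.39, 3.01, 3.01, 3.01].

## Interface

Orientations are given as [roll, pitch, yaw] about the fixed x, y, z axes, in that order (R = Rz(yaw) Ry(pitch) Rx(roll)).
In Python, from workcell import bot gives the robot as it stands.
- The arm moves only by the shell command python3 -m crank 'ROWS' [FORCE]. ROWS is a JSON object of lists of equal length, an entry for each row: "travel": the shift along the world's x, y, z in cm, a list of three; "turn": the turn, a rotation vector about the world's x, y, z in degrees, a list of three; "gripper": the closure, from 0 (fully open) to 1 (shut). A call has exactly 5 rows; each row is the pose to reach, as a shift and turn from the pose commanded when the call began; what a row does not reach only later rows make up. A row lasts 1/10 s, in which the tool goes at most 50 mm and 8.59 degrees, less where a joint would pass 70% of its speed; a pose out of reach is approached as far as the arm can. A call with a gripper value outside its range is refused whole. The fingers move at their own pace and stop on an object; FORCE is the grip in N (left out, the last holds). Time passes only in rows, so rows that repeat a pose let the fingers close, or fill a call up. It gives the time, the measured TCP pose, the force, the opening and the grip force at its end, in the units of the state.
- bot.observe(): the state, without advancing time (a new reading comes with each control period).
- bot.grab_frame(name): name is "scene" or "top" or "wrist"; returns a dict with "pixels" (480x640x3 uint8, red, green, blue), "fx", "fy", "cx", "cy" (pixels), "extrinsics" (4x4, takes a point from world to camera coordinates). Camera axes: x right, y down, z forward; pixel columns grow to the right and rows downward; lengths in m; the calibration is good to about 2 mm. The wrist camera is an equidistant fisheye: a pixel r from the principal point sees the ray r / f radians off the axis. A picture is of the moment at which its call begins. There is no depth.
- bot.job_done(): hands the job in; it is judged then, once.
The state is a dict: "clock": time; "qpos": joint angles; "qd": joint speeds; "joint_efforts": joint torques, N m; "position": TCP position; "tool_rot": TCP orientation; "force": force on the tool from outside, world axes, zero at the start; "moment": the same for the moment, N m; "grip_width": finger opening in m; "finger_force": force on a finger pad.
Only numpy, scipy, OpenCV 4.12 (cv2) and the standard library are available. Lean on these libraries where they do the work, as an engineer would, in place of code of your own. Each camera call takes 0.05 s, during which the arm holds its last target. There are 200 camera calls.

## Task

Take the round-headed mandrel out of the stand and slide its shank into the inclined chuck of the bench drive until its head sits flat on the chuck's front face, then turn the ribbed sleeve clockwise, as seen looking into the mouth, up to its stop so that all three jaws grip the shank firmly. Let go and leave the square-headed mandrel in its place and the things around undisturbed.

Things in the scene. Friction and masses are not known exactly. Their poses are not given: they have to be found in the camera images.
- round_mandrel: steel mandrel to be chucked, loose, about 0.2 kg: round shank 16 mm in diameter, 70 mm long, tip chamfered, and a solid round head 36 mm in diameter, 24 mm high. Origin at the middle of the shank's tip, z towards the head (head from z = 70 to 94 mm). Starts upright in a hole of the stand, head up, tip 10 mm above the worktop, head's underside 25 mm above the stand's top.
- collar (a point): the middle of the underside of the round mandrel's head, 70 mm from the tip along its z; same axes as the mandrel.
- square_mandrel: the other steel mandrel, same shank but a 38 x 38 mm square head 24 mm high; origin and axes alike. It stands in the other hole of the stand and stays there.
- stand: grey plastic block, fixed, 70 mm (x) by 160 mm (y) by 55 mm high, origin in the middle of its underside; two holes 22 mm wide and 45 mm deep at y = -42 and +42 mm. Either mandrel may be in either hole.
- drive: bench drive with a white motor housing between grey cheeks, fixed; base plate 180 mm (x) by 130 mm (y), origin in the middle of its underside. The chuck's axis leans 32 degrees from vertical towards the drive's -x, the robot's side; the mouth lies 85 mm to -x of the origin and 170 mm above the worktop.
- chuck: fixed steel parts of the chuck. Origin at the centre of its front face (mouth), z along its axis out of the mouth. Front ring 26 mm inside, 38 mm outside; then three jaws (10 to 36 mm deep, 23 mm bore when open); then a rear guide bush, a funnel from 50 mm deep narrowing to 19 mm bore at 58 to 66 mm. A shank fully home passes all three, its head's underside on the front ring.
- chuck_sleeve (a joint): ribbed dark steel sleeve round the chuck, 55 mm in diameter, 6 to 44 mm behind the front face; 60 mm housing behind it. 0 = jaws open; grows clockwise seen looking into the mouth (about the chuck's -z). Jaws close 3 mm/rad each, together; touch a 16 mm shank near 1.17; stop at 1.5. Starts at 0 to 0.35, stays where left; 0.4 N m to turn, to 0.8 N m when gripping.
- jaw0: first steel jaw of the chuck; origin and axes as the chuck's at jaws open; its centre lies 16 mm from the axis, to the chuck's +x.
- jaw1: second jaw, 120 degrees round from the first.
- jaw2: third jaw, 240 degrees round from the first.
- beaker: clear beaker with a spout, bystander, 70 x 77 mm, 86 mm high; origin in the middle of its underside.
- wash_capped: white bottle with a red cap, bystander, 58 mm in diameter, 113 mm high; origin in the middle of its underside.
- film_box: white and orange carton, bystander, 59 x 120 mm, 52 mm high; origin in the middle of its underside.
- tape: green roll of tape lying flat, bystander, 66 mm in diameter, 19 mm high; origin in the middle of its underside.

How it is judged:
By the outcome, as a careful person would: the job done as asked, in the order asked, and still so for the second after the job is handed in, with the robot touching nothing.
It also fails if it takes over 64 s, if anything falls off the work surface, if the arm or the gripper's body presses on something with over 40 N, if the wrist force passes 120 N, or if a joint passes its speed limit or range.

## Working session

There is one attempt and no reset: what is moved stays moved. The work goes in short steps, Python scripts to look and compute and a shell command to move; the robot and the scene stay as the last step left them, time stands still between calls to the robot, and variables do not carry over. Pictures are saved under pics/ and viewed, at most 10 in all, crops included, and the job is handed in when it is done.

```bash
ls; mkdir -p pics
python3 - <<'E'
from workcell import bot
import cv2,numpy as np
s=bot.observe()
for k,v in s.items(): print(k,np.round(v,4).tolist())
ims=[]
for n in ("scene","top"):
    f=bot.grab_frame(n); cv2.imwrite(f"pics/{n}0.png",f["pixels"][...,::-1])
    print(n,f["fx"],f["fy"],f["cx"],f["cy"],np.round(f["extrinsics"],4).tolist())
E
```

```text
pics
clock 0.0
qpos [1.1568, 0.522, -0.0363, 1.6, 0.0212, 1.0211, -0.1128]
qd [-0.0003, -0.0009, 0.0019, -0.0001, 0.0011, 0.0003, 0.0013]
joint_efforts [-0.0016, -92.7111, 1.9793, -36.994, 0.0179, 0.0082, 0.0]
position [0.2105, -0.5881, 0.2307]
tool_rot [-3.1404, 0.0001, 0.3438]
force [0.005, -0.6251, -0.3659]
moment [0.0203, 0.0141, 0.0084]
finger_force 0.0
grip_width 0.0854
scene 454.3845766075104 454.3845766075104 318.7866272014682 240.7820135575692 [[-0.8287, -0.5596, -0.0066, 0.4421], [-0.2612, 0.3972, -0.8798, 0.2674], [0.495, -0.7274, -0.4753, 0.7486], [0.0, 0.0, 0.0, 1.0]]
top 456.6031559280917 456.6031559280917 320.59471587287373 240.92091503015382 [[0.0141, -0.9995, -0.0294, -0.0142], [-0.9922, -0.0103, -0.1245, 0.6003], [0.1241, 0.0309, -0.9918, 0.9857], [0.0, 0.0, 0.0, 1.0]]
```

View pics/scene0.png

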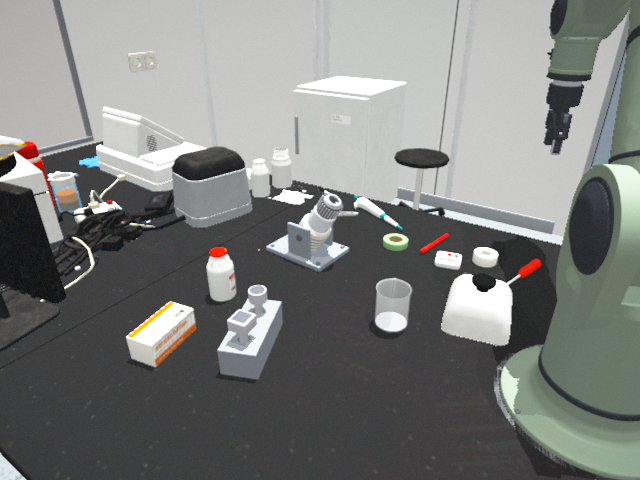

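View pics/top0.png

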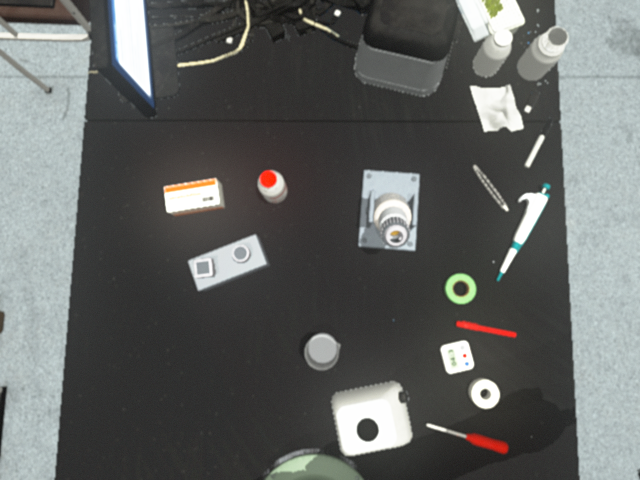

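Scene shows the stand with the round mandrel at (258,297) and the square one at (241,325), the drive's mouth near (330,202). Top shows the round head at (241,253), square head at (204,267), mouth at (396,236). I'll make enlarged crops for accurate pixel positions.

Run:
```python
import cv2,numpy as np
a=cv2.imread("pics/scene0.png");b=cv2.imread("pics/top0.png")
def c(im,x,y,w=80,h=60,k=5):
    return cv2.resize(im[y:y+h,x:x+w],None,fx=k,fy=k,interpolation=cv2.INTER_CUBIC)
cv2.imwrite("pics/crops.png",np.vstack([np.hstack([c(a,215,275),c(a,290,185)]),np.hstack([c(b,190,232),c(b,355,200)])]))
```

```text
(no output)
```

View pics/crops.png

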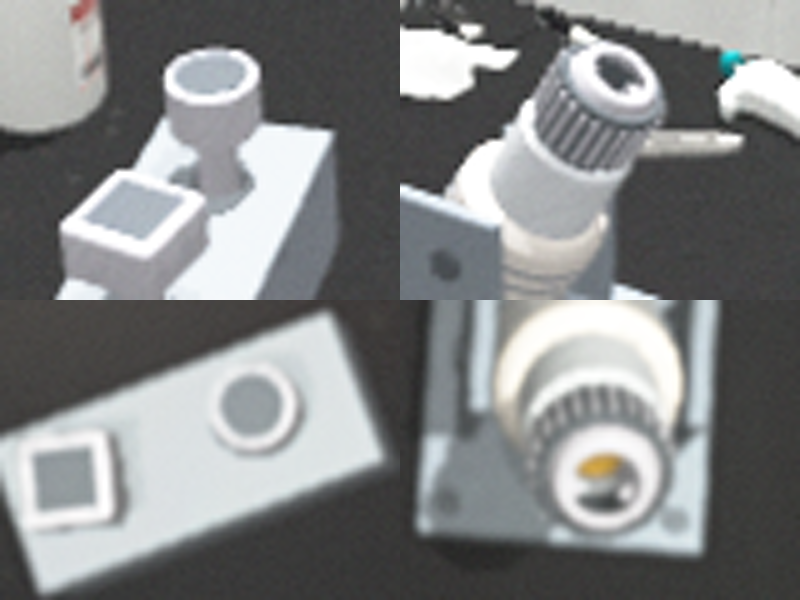

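Crops: round head's top centre at scene (257,290), top (240.5,253); chuck hole at scene (334,199), top (394.5,236); the plate corners are in the top crop's lower right. Now fit ellipses to these and triangulate.

```bash
cat > h.py <<'E'
import cv2,numpy as np
from workcell import bot
from scipy.spatial.transform import Rotation as R
CAM={}
K={"scene":(454.3845766,318.7866272,240.7820136),"top":(456.6031559,320.5947159,240.920915)}
E={"scene":[[-0.8287,-0.5596,-0.0066,0.4421],[-0.2612,0.3972,-0.8798,0.2674],[0.495,-0.7274,-0.4753,0.7486]],
"top":[[0.0141,-0.9995,-0.0294,-0.0142],[-0.9922,-0.0103,-0.1245,0.6003],[0.1241,0.0309,-0.9918,0.9857]]}
def ray(cam,uv):
    f,cx,cy=K[cam];e=np.array(E[cam]);d=np.array([(uv[0]-cx)/f,(uv[1]-cy)/f,1.])
    d=e[:,:3].T@d; return -e[:,:3].T@e[:,3], d/np.linalg.norm(d)
def plane(cam,uv,z):
    o,d=ray(cam,uv); return o+d*(z-o[2])/d[2]
def meet(*rays):   # least-squares point, residual mm
    A=[np.eye(3)-np.outer(d,d) for o,d in rays]; b=sum(a@o for a,(o,d) in zip(A,rays))
    p=np.linalg.solve(sum(A),b); return p,[round(1e3*np.linalg.norm(a@(p-o)),1) for a,(o,d) in zip(A,rays)]
def wray(f,uv):    # equidistant fisheye
    d=np.array([(uv[0]-f["cx"])/f["fx"],(uv[1]-f["cy"])/f["fy"]]);th=np.hypot(*d)
    c=np.r_[d/th*np.sin(th),np.cos(th)];e=f["extrinsics"]
    return -e[:3,:3].T@e[:3,3], e[:3,:3].T@c
def wproj(f,p):
    c=f["extrinsics"][:3,:3]@np.asarray(p)+f["extrinsics"][:3,3];th=np.arctan2(np.hypot(c[0],c[1]),c[2]);n=np.hypot(c[0],c[1])
    return np.array([f["cx"]+f["fx"]*th*c[0]/n,f["cy"]+f["fy"]*th*c[1]/n])
def proj(cam,p):
    f,cx,cy=K[cam];c=np.array(E[cam])@np.r_[p,1];return np.array([cx+f*c[0]/c[2],cy+f*c[1]/c[2]])
def blobs(g,lo,hi,roi,amin=20):  # ellipses of blobs with grey in [lo,hi] in roi (x,y,w,h), 4x upsampled
    x,y,w,h=roi;c=cv2.resize(g[y:y+h,x:x+w],None,fx=4,fy=4,interpolation=cv2.INTER_CUBIC)
    m=cv2.inRange(c,lo,hi);out=[]
    for k in cv2.findContours(m,cv2.RETR_LIST,cv2.CHAIN_APPROX_NONE)[0]:
        if cv2.contourArea(k)>amin*16 and len(k)>5:
            (a,b),ax,an=cv2.fitEllipse(k);out.append(((a+.5)/4-.5+x,(b+.5)/4-.5+y,ax[0]/4,ax[1]/4,an,cv2.contourArea(k)/16))
    return out
E
python3 - <<'E'
from h import *
a=cv2.imread("pics/scene0.png",0);b=cv2.imread("pics/top0.png",0)
for n,g,lo,hi,r in [("scene",a,100,185,(245,280,25,18)),("top",b,90,165,(228,240,26,26)),("sceneM",a,0,150,(322,190,24,20)),("topM",b,0,190,(383,225,24,24)),("scene>",a,200,255,(245,280,25,18)),("top>",b,215,255,(228,240,26,26)),("topM>",b,215,255,(380,220,32,32))]:
    print(n,[np.round(q,1).tolist() for q in blobs(g,lo,hi,r)])
p,r=meet(ray("scene",(257.2,290)),ray("top",(240.4,253.0)));print("head",p.round(4),r)
m,r=meet(ray("scene",(333.8,198.7)),ray("top",(394.5,236)));print("mouth",m.round(4),r)
# stand corners (top z=.055), plate corners in top view
for c in [(30,593),(386,460),(333,310)]: print("stand",plane("top",(190+c[0]/5-.4,232+(c[1]-300)/5-.4),.055).round(4))
for c in [(363,170),(420,172),(417,250),(359,247)]: print("plate",plane("top",c,.012).round(4))
E
```

```text
scene [[256.8, 289.6, 6.1, 13.0, 85.3, 61.4], [256.8, 290.1, 11.5, 19.5, 84.2, 175.5], [257.2, 291.3, 14.6, 22.0, 89.5, 238.4]]
top [[239.9, 252.6, 10.6, 10.8, 53.5, 89.5]]
sceneM [[333.0, 199.2, 5.6, 9.3, 118.7, 38.6], [333.7, 200.2, 20.7, 25.8, 88.0, 186.1]]
topM [[396.3, 236.5, 12.0, 12.8, 43.3, 115.7], [394.1, 235.7, 24.7, 27.2, 40.6, 176.0]]
scene> [[256.7, 289.5, 7.5, 14.0, 84.3, 82.5], [256.8, 290.0, 10.7, 18.9, 84.3, 158.1]]
top> [[239.8, 252.6, 13.2, 13.5, 17.4, 140.2], [241.5, 253.0, 18.9, 21.9, 40.9, 127.6], [241.4, 253.5, 27.3, 31.2, 54.9, 612.8]]
topM> [[396.2, 236.5, 13.6, 14.0, 57.4, 147.2], [395.9, 234.8, 19.0, 20.3, 50.6, 302.2]]
head [0.5655 0.1597 0.1017] [np.float64(0.5), np.float64(0.5)]
mouth [ 0.5943 -0.1545  0.1708] [np.float64(0.6), np.float64(0.6)]
stand [0.4866 0.2649 0.055 ]
stand [0.5468 0.11   0.055 ]
stand [0.6131 0.1355 0.055 ]
plate [ 0.7716 -0.1028  0.012 ]
plate [ 0.7675 -0.2351  0.012 ]
plate [ 0.5851 -0.2259  0.012 ]
plate [ 0.5905 -0.0941  0.012 ]
```

Round head top at about (0.566,0.16,0.102), mouth at about (0.594,-0.158,0.170), drive yaw about -2.8°. Move toward the drive first for a wrist view.

```bash
python3 -m crank '{"travel":[[0,0,5],[0,0,10],[4,3,12],[8,6,12],[12,9,12]],"turn":[[0,0,8],[0,0,16],[0,0,24],[0,0,32],[0,0,40]],"gripper":[0,0,0,0,0]}' && python3 -m crank '{"travel":[[3.4,3.6,1],[6.8,7.2,2],[10.2,10.8,3],[13.6,14.4,4],[17,18,5]],"turn":[[0,0,5],[0,0,10],[0,0,15],[0,0,15],[0,0,15]],"gripper":[0,0,0,0,0]}' && python3 -m crank '{"travel":[[2,3.5,0],[4,7,0],[6,11,0],[6,15,0],[6,15,0]],"turn":[[0,0,0],[0,0,0],[0,0,0],[0,0,0],[0,0,0]],"gripper":[0,0,0,0,0]}'
python3 - <<'E'
from h import *
s=bot.observe();print(s["clock"],np.round(s["position"],4),np.round(s["tool_rot"],3),np.round(s["qpos"],2))
f=bot.grab_frame("wrist");cv2.imwrite("pics/w1.png",f["pixels"][...,::-1]);np.save("pics/w1.npy",f,allow_pickle=True)
print(f["fx"],f["cx"],f["cy"],wproj(f,[.594,-.158,.171]))
E
```

```text
clock: 0.6
position: [0.3288, -0.4996, 0.3519]
tool_rot: [3.141, 0.001, 1.047]
force: [0.5, -0.4, -1.3]
grip_width: 0.0854
finger_force: 0.0
clock: 1.1
position: [0.4969, -0.3208, 0.4011]
tool_rot: [-3.141, 0.0, 1.304]
force: [1.1, -0.7, -0.0]
grip_width: 0.0855
finger_force: 0.0
clock: 1.6
position: [0.5567, -0.1664, 0.4008]
tool_rot: [-3.141, -0.002, 1.311]
force: [0.1, -1.8, 1.0]
grip_width: 0.0853
finger_force: 0.0
1.6 [ 0.5567 -0.1664  0.4008] [-3.141e+00 -2.000e-03  1.311e+00] [ 0.5   0.35 -0.43  1.46  0.15  1.37 -0.2 ]
371.64829954431775 322.55676902113044 241.60856458310138 [356.47636983 190.59944039]
```

View pics/w1.png

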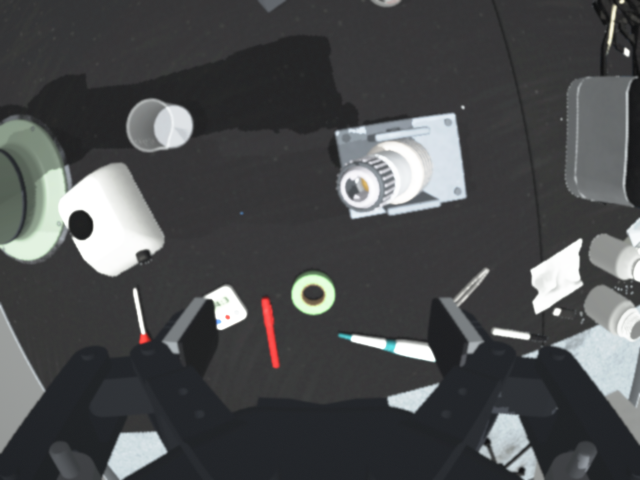

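Wrist view shows the chuck mouth at (360,187), drive plate around it. Go on to the stand, opening ample, and take two wrist views there.

```bash
python3 -m crank '{"travel":[[0,5,0],[0,10,0],[0,15,0],[0,20,0],[0,24,0]],"turn":[[0,0,7],[0,0,14],[0,0,21],[0,0,28],[0,0,35]],"gripper":[0,0,0,0,0]}' >/dev/null
python3 - <<'E'
from h import *
f=bot.grab_frame("wrist");np.save("pics/w2.npy",f,allow_pickle=True);cv2.imwrite("pics/w2.png",f["pixels"][...,::-1]);print(wproj(f,[.565,.16,.103]),wproj(f,[.594,-.158,.171]))
E
python3 -m crank '{"travel":[[0,3,-4],[0,4,-8],[0,4,-10],[0,4,-10],[0,4,-10]],"turn":[[0,0,0],[0,0,0],[0,0,0],[0,0,0],[0,0,0]],"gripper":[0,0,0,0,0]}'
python3 - <<'E'
from h import *
f=bot.grab_frame("wrist");np.save("pics/w3.npy",f,allow_pickle=True);cv2.imwrite("pics/w3.png",f["pixels"][...,::-1]);print(wproj(f,[.565,.16,.103]),wproj(f,[.594,-.158,.171]))
def crop(n,u,v,w=66,h=50):
    im=cv2.imread(f"pics/{n}.png");u=int(np.clip(u-w/2,0,640-w));v=int(np.clip(v-h/2,0,480-h));print(n,u,v)
    return cv2.resize(im[v:v+h,u:u+w],None,fx=6,fy=6,interpolation=cv2.INTER_CUBIC)
F={n:np.load(f"pics/{n}.npy",allow_pickle=True).item() for n in("w1","w2","w3")}
h=[.565,.16,.103];m=[.594,-.158,.171]
cv2.imwrite("pics/wc.png",np.vstack([np.hstack([crop("w2",*wproj(F["w2"],h)),crop("w3",*wproj(F["w3"],h))]),np.hstack([crop("w1",*wproj(F["w1"],m)),crop("w2",*wproj(F["w2"],m))])]))
E
```

```text
[356.91492394 128.57137395] [289.55768843 388.98000048]
clock: 2.7
position: [0.5565, 0.1067, 0.3014]
tool_rot: [3.142, 0.0, 1.913]
force: [1.1, 0.2, -0.0]
grip_width: 0.0852
finger_force: 0.0
[351.33856944 162.9605814 ] [273.75613143 466.38242814]
w2 323 103
w3 318 137
w1 323 165
w2 256 363
```

View pics/wc.png

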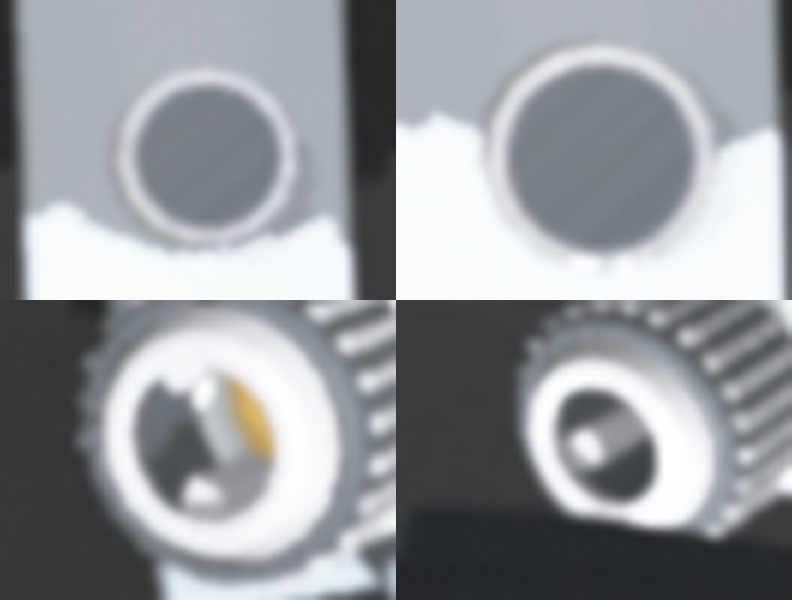

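Crops: head centres at w2 (356.8,128.7), w3 (351.7,162.8); chuck hole centres at w1 (356.4,188.4), w2 (290.4,386.8). Triangulate all views.

Run:
```python
from h import *
F={n:np.load(f"pics/{n}.npy",allow_pickle=True).item() for n in("w1","w2","w3")}
G={n:cv2.cvtColor(F[n]["pixels"],cv2.COLOR_RGB2GRAY) for n in F}
print([np.round(q,1).tolist() for q in blobs(G["w2"],90,165,(340,112,34,34),80)])
print([np.round(q,1).tolist() for q in blobs(G["w3"],90,165,(330,142,42,42),80)])
c=meet
print("head wrist",c(wray(F["w2"],(356.8,128.7)),wray(F["w3"],(351.7,162.8))))
print("head all",c(wray(F["w2"],(356.8,128.7)),wray(F["w3"],(351.7,162.8)),ray("scene",(256.8,289.6)),ray("top",(240,252.6))))
print("mouth wrist",c(wray(F["w1"],(356.4,188.4)),wray(F["w2"],(290.4,386.8))))
print("mouth all",c(wray(F["w1"],(356.4,188.4)),wray(F["w2"],(290.4,386.8)),ray("scene",(333.2,199)),ray("top",(396,236.4))))
# plate yaw from w1 : 4 corners
for uv in [(336,131),(456,114),(466,197),(351,219)]:
    o,d=wray(F["w1"],uv);print((o+d*(.01-o[2])/d[2]).round(4))
s=bot.observe();print(s["position"],s["qpos"].round(2) if hasattr(s["qpos"],'round') else s["qpos"])
```

```text
[[357.2, 128.7, 23.3, 23.6, 100.7, 431.4]]
[[351.7, 163.0, 30.5, 30.7, 97.2, 733.3]]
head wrist (array([0.56542144, 0.16008724, 0.09908463]), [np.float64(0.2), np.float64(0.2)])
head all (array([0.56553109, 0.16020928, 0.10292931]), [np.float64(0.7), np.float64(0.3), np.float64(0.8), np.float64(0.3)])
mouth wrist (array([ 0.59447843, -0.15620899,  0.16841205]), [np.float64(0.1), np.float64(0.1)])
mouth all (array([ 0.59480896, -0.1562846 ,  0.16898833]), [np.float64(0.3), np.float64(0.6), np.float64(1.4), np.float64(1.2)])
[ 0.5956 -0.0922  0.01  ]
[ 0.7751 -0.1065  0.01  ]
[ 0.7643 -0.2322  0.01  ]
[ 0.5847 -0.2216  0.01  ]
[0.55673735 0.10696751 0.30200209] [ 0.17  0.42 -0.64  1.65  0.27  1.16 -0.19]
```

```bash
python3 -m crank '{"travel":[[0.9,5.3,0],[0.9,5.3,-4],[0.9,5.3,-8],[0.9,5.3,-12],[0.9,5.3,-14]],"turn":[[0,0,0],[0,0,0],[0,0,0],[0,0,0],[0,0,0]],"gripper":[0,0,0.1,0.1,0.1]}'
python3 -c "
from h import *
s=bot.observe();print(np.round(s['position'],4))
f=bot.grab_frame('wrist');cv2.imwrite('pics/w4.png',f['pixels'][...,::-1])"
```

```text
clock: 3.25
position: [0.5649, 0.1597, 0.1592]
tool_rot: [-3.14, 0.0, 1.914]
force: [-0.2, 0.3, 0.9]
grip_width: 0.0765
finger_force: 0.0
[0.5649 0.1597 0.1592]
```

View pics/w4.png

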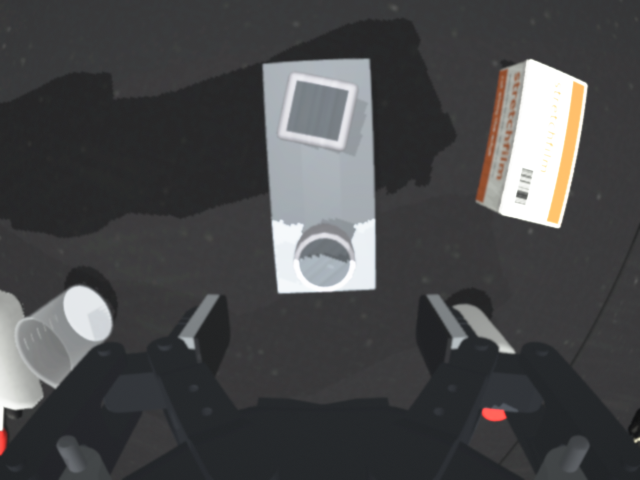

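The head sits at (325,262), midway between the fingers; the bottle and box are clear. Descend and grip.

```bash
python3 -m crank '{"travel":[[0.05,0.05,-3],[0.05,0.05,-6],[0.05,0.05,-7.8],[0.05,0.05,-7.8],[0.05,0.05,-7.8]],"turn":[[0,0,0],[0,0,0],[0,0,0],[0,0,0],[0,0,0]],"gripper":[0.1,0.1,0.1,0.1,0.1]}' 60 && python3 -m crank '{"travel":[[0,0,0],[0,0,0],[0,0,0],[0,0,0],[0,0,0]],"turn":[[0,0,0],[0,0,0],[0,0,0],[0,0,0],[0,0,0]],"gripper":[0.4,0.6,0.8,0.8,0.8]}' 60
```

```text
clock: 3.8
position: [0.5667, 0.1612, 0.0845]
tool_rot: [3.14, 0.0, 1.914]
force: [0.5, -0.1, -0.0]
grip_width: 0.0769
finger_force: 0.0
clock: 4.3
position: [0.5661, 0.1613, 0.0839]
tool_rot: [3.14, 0.0, 1.914]
force: [-1.7, -0.4, 12.2]
grip_width: 0.0341
finger_force: 58.5
```

```bash
python3 -m crank '{"travel":[[0,0,1],[0,0,3],[0,0,6],[0,0,9],[0,0,12]],"turn":[[0,0,0],[0,0,0],[0,0,0],[0,0,0],[0,0,0]],"gripper":[0.8,0.8,0.8,0.8,0.8]}' 60 && python3 -m crank '{"travel":[[-1,-3,3],[-2,-8,6],[-2.6,-13,9],[-2.6,-18,11],[-2.6,-23,12]],"turn":[[0,0,0],[-0.6,-8,0],[-1.2,-16,0],[-1.8,-24,0],[-2.46,-31.9,0]],"gripper":[0.8,0.8,0.8,0.8,0.8]}' && python3 -m crank '{"travel":[[0,-4,0],[0,-8,0],[0,-8.3,0],[0,-8.3,0],[0,-8.3,0]],"turn":[[0,0,0],[0,0,0],[0,0,0],[0,0,0],[0,0,0]],"gripper":[0.8,0.8,0.8,0.8,0.8]}'
python3 - <<'E'
from h import *
s=bot.observe();p=s["position"];print(np.round(p,4),np.round(s["qpos"],2))
M=R.from_euler("xyz",s["tool_rot"]).as_matrix();print("toolz",M[:,2].round(4),"tooly",M[:,1].round(3))
fs={n:bot.grab_frame(n) for n in("scene","top","wrist")}
ims=[]
for n,t in [("scene",(330,185)),("top",(392,240)),]:
    im=fs[n]["pixels"][...,::-1];u,v=t[0]-50,t[1]-50
    ims.append(cv2.resize(im[v:v+100,u:u+100],(400,400),interpolation=cv2.INTER_CUBIC))
cv2.imwrite("pics/pre.png",np.hstack(ims));cv2.imwrite("pics/w5.png",fs["wrist"]["pixels"][...,::-1])
for n in fs: cv2.imwrite(f"pics/pre_{n}.png",fs[n]["pixels"][...,::-1])
E
```

```text
clock: 4.8
position: [0.5653, 0.1611, 0.2046]
tool_rot: [3.142, -0.0, 1.915]
force: [0.6, -0.4, -2.2]
grip_width: 0.034
finger_force: 60.0
clock: 5.3
position: [0.5393, -0.0491, 0.3201]
tool_rot: [2.616, 0.224, 1.855]
force: [3.1, -1.9, -3.3]
grip_width: 0.0338
finger_force: 60.5
clock: 5.8
position: [0.5397, -0.1297, 0.3173]
tool_rot: [2.623, 0.218, 1.857]
force: [0.6, 0.5, -2.1]
grip_width: 0.0342
finger_force: 60.7
[ 0.5397 -0.1297  0.3173] [ 0.7   0.11 -0.58  2.11  0.09  0.38  0.41]
toolz [ 0.5282 -0.0403 -0.8482] tooly [0.803 0.348 0.484]
```

View pics/pre.png

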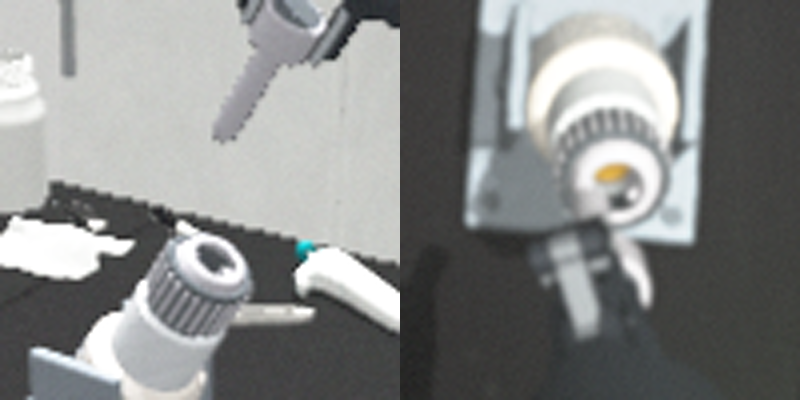

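View pics/w5.png

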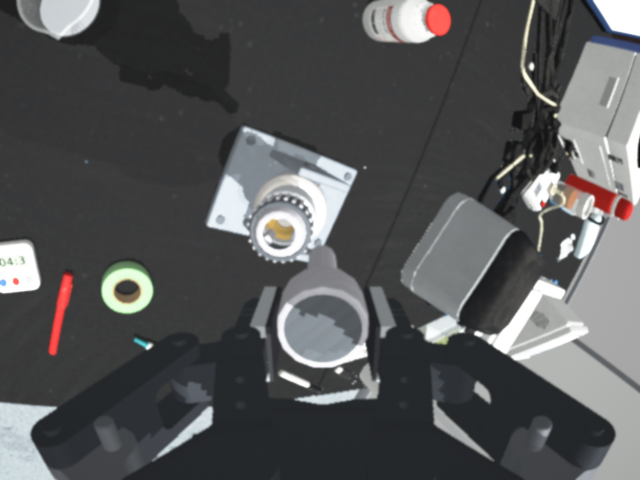

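Scene crop shows the held mandrel above and to the right of the chuck; wrist view shows the mandrel head at (322,325), shank tip about (320,258), mouth at (279,232). Check that the shank is where the tool pose predicts.

Run:
```python
from h import *
s=bot.observe();p=np.array(s["position"]);z=R.from_euler("xyz",s["tool_rot"]).as_matrix()[:,2]
f=bot.grab_frame("wrist");m=np.array([.5948,-.1563,.169]);a=np.radians(-4.4);u=np.array([-.5299*np.cos(a),-.5299*np.sin(a),.848])
P={"tip":p+.074*z,"collar":p+.004*z,"top":p-.020*z,"mouth":m,"rear sleeve":m-.044*u}
for k,q in P.items(): print(k,"scene crop",((proj("scene",q)-[280,135])*4).round(0),"top",((proj("top",q)-[342,190])*4+[400,0]).round(0),"wrist",wproj(f,q).round(1))
im=cv2.cvtColor(f["pixels"],cv2.COLOR_RGB2BGR)
a=cv2.imread("pics/pre_scene.png")[130:190,320:380]
cv2.imwrite("pics/pre2.png",np.hstack([cv2.resize(a,(400,400),interpolation=cv2.INTER_CUBIC),cv2.resize(im[200:300,240:340],(400,400),interpolation=cv2.INTER_CUBIC)]))
```

```text
tip scene crop [218. 135.] top [585. 194.] wrist [323.8 254. ]
collar scene crop [275.  42.] top [596. 265.] wrist [324.2 303. ]
top scene crop [296.   8.] top [600. 293.] wrist [324.4 330.1]
mouth scene crop [215. 256.] top [614. 185.] wrist [279.1 233.8]
rear sleeve scene crop [184. 304.] top [607. 149.] wrist [284.3 222.2]
```

View pics/pre2.png

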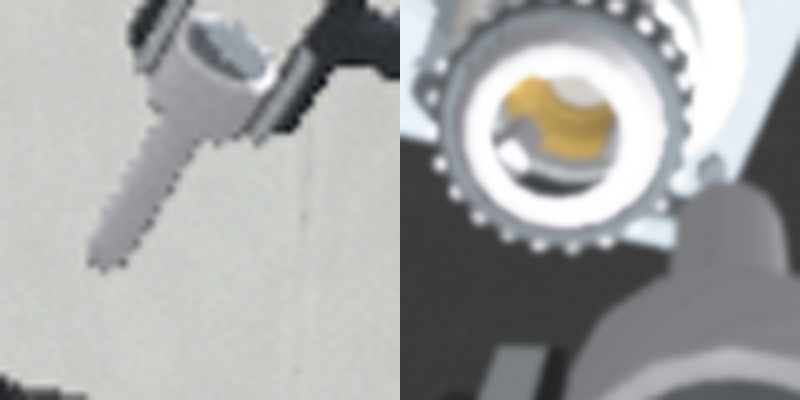

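The wrist view puts the hole at (279,233.8), exactly as predicted, and the shank within about 1 px of prediction; the scene camera has the same 1.6 px bias for tip and mouth. Align on the axis.

```bash
python3 -m crank '{"travel":[[-0.8,-1,-1],[-1.55,-2.1,-2.5],[-1.55,-2.1,-3.45],[-1.55,-2.1,-3.45],[-1.55,-2.1,-3.45]],"turn":[[0,0,0],[0,0,0],[0,0,0],[0,0,0],[0,0,0]],"gripper":[0.8,0.8,0.8,0.8,0.8]}'
cat > chk.py <<'E'
from h import *
s=bot.observe();p=np.array(s["position"]);z=R.from_euler("xyz",s["tool_rot"]).as_matrix()[:,2]
m=np.array([.5948,-.1563,.169]);a=np.radians(-4.4);u=np.array([-.5299*np.cos(a),-.5299*np.sin(a),.848])
d=p-m;h=d@u;print("clock",s["clock"],"along mm",(h*1e3).round(1),"off-axis mm",((d-h*u)*1e3).round(2),"angle",np.degrees(np.arccos(-z@u)).round(2),"q",np.round(s["qpos"],2),"F",np.round(s["force"],1),"M",np.round(s["moment"],2))
E
python3 chk.py
```

```text
clock: 6.5
position: [0.5248, -0.1508, 0.2829]
tool_rot: [2.623, 0.218, 1.858]
force: [-0.2, -0.2, -0.8]
grip_width: 0.034
finger_force: 60.7
clock 6.5 along mm 133.8 off-axis mm [0.71 0.09 0.46] angle 0.58 q [ 0.74  0.15 -0.57  2.17  0.07  0.28  0.48] F [-0.2 -0.2 -0.8] M [ 0.05  0.77 -0.01]
```

```bash
python3 -m crank '{"travel":[[0.79,-0.06,-1.27],[1.59,-0.12,-2.54],[2.38,-0.18,-3.82],[3.17,-0.25,-5.09],[3.43,-0.27,-5.51]],"turn":[[0,0,0],[0,0,0],[0,0,0],[0,0,0],[0,0,0]],"gripper":[0.8,0.8,0.8,0.8,0.8]}' >/dev/null; python3 chk.py
python3 - <<'E'
from h import *
o=[]
for n,u,v in [("scene",300,165),("wrist",250,200)]:
    f=bot.grab_frame(n);o.append(cv2.resize(f["pixels"][v:v+60,u:u+60,::-1] if n=="scene" else f["pixels"][v:v+110,u:u+110,::-1],(400,400),interpolation=cv2.INTER_CUBIC))
cv2.imwrite("pics/ins.png",np.hstack(o))
E
```

```text
clock 7.0 along mm 67.9 off-axis mm [0.55 0.46 0.33] angle 0.58 q [ 0.59  0.29 -0.45  2.17  0.44  0.16  0.12] F [ 0.9  0.5 -1.6] M [ 0.02  0.78 -0.02]
```

View pics/ins.png

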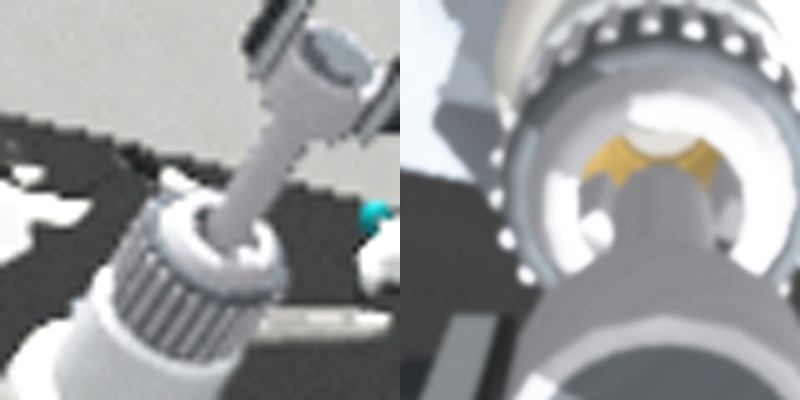

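The tip is inside the mouth, shank centred laterally (665 vs. hole 665 in the wrist crop). Joint 6 is close to its limit, so go in shorter steps.

```bash
python3 -m crank '{"travel":[[0.26,-0.02,-0.42],[0.53,-0.04,-0.85],[0.79,-0.06,-1.27],[1.06,-0.08,-1.7],[1.06,-0.08,-1.7]],"turn":[[0,0,0],[0,0,0],[0,0,0],[0,0,0],[0,0,0]],"gripper":[0.8,0.8,0.8,0.8,0.8]}' >/dev/null; python3 chk.py
```

```text
clock 7.6 along mm 48.9 off-axis mm [ 0.5  -0.94  0.36] angle 0.58 q [ 0.64  0.35 -0.54  2.16  0.8   0.16 -0.23] F [-0.3  0.6 -1. ] M [0.08 0.83 0.04]
```

```bash
python3 -m crank '{"travel":[[0.26,0,-0.42],[0.53,0,-0.85],[0.79,0,-1.27],[1.06,-0.02,-1.7],[1.06,-0.02,-1.7]],"turn":[[0,0,0],[0,0,0],[0,0,0],[0,0,0],[0,0,0]],"gripper":[0.8,0.8,0.8,0.8,0.8]}' >/dev/null; python3 chk.py
```

```text
clock 8.1 along mm 28.9 off-axis mm [ 0.36 -0.25  0.24] angle 0.58 q [ 0.64  0.4  -0.55  2.15  1.07  0.16 -0.49] F [ 0.5 -0.2 -1.6] M [0.09 0.78 0.  ]
```

```bash
python3 -m crank '{"travel":[[0.21,-0.02,-0.34],[0.42,-0.03,-0.68],[0.63,-0.05,-1.02],[0.79,-0.06,-1.27],[0.79,-0.06,-1.27]],"turn":[[0,0,0],[0,0,0],[0,0,0],[0,0,0],[0,0,0]],"gripper":[0.8,0.8,0.8,0.8,0.8]}' >/dev/null; python3 chk.py
```

```text
clock 8.6 along mm 14.1 off-axis mm [ 0.29 -0.32  0.2 ] angle 0.58 q [ 0.63  0.43 -0.54  2.14  1.23  0.16 -0.65] F [-0.6  0.6 -1.3] M [0.06 0.77 0.01]
```

```bash
python3 -m crank '{"travel":[[0.13,-0.01,-0.21],[0.26,-0.02,-0.42],[0.37,-0.03,-0.59],[0.42,-0.03,-0.68],[0.42,-0.03,-0.68]],"turn":[[0,0,0],[0,0,0],[0,0,0],[0,0,0],[0,0,0]],"gripper":[0.8,0.8,0.8,0.8,0.8]}' >/dev/null; python3 chk.py
python3 -m crank '{"travel":[[0.03,0,-0.04],[0.05,0,-0.08],[0.08,-0.01,-0.13],[0.11,-0.01,-0.17],[0.11,-0.01,-0.17]],"turn":[[0,0,0],[0,0,0],[0,0,0],[0,0,0],[0,0,0]],"gripper":[0.8,0.8,0.8,0.8,0.8]}' >/dev/null; python3 chk.py
```

```text
clock 9.1 along mm 5.7 off-axis mm [-0.   -0.22  0.01] angle 0.58 q [ 0.62  0.45 -0.53  2.14  1.32  0.16 -0.73] F [ 0.1  0.5 -2. ] M [0.09 0.8  0.  ]
clock 9.6 along mm 4.4 off-axis mm [ 0.14 -0.14  0.09] angle 0.58 q [ 0.62  0.45 -0.53  2.14  1.34  0.16 -0.75] F [-17.8   2.9  19.9] M [0.51 1.62 0.18]
```

Contact at 27 N along the axis: the head is seated. Release.

```bash
python3 -m crank '{"travel":[[-0.03,0,0.05],[-0.03,0,0.05],[-0.03,0,0.05],[-0.03,0,0.05],[-0.03,0,0.05]],"turn":[[0,0,0],[0,0,0],[0,0,0],[0,0,0],[0,0,0]],"gripper":[0.6,0.4,0.2,0,0]}'; python3 chk.py; python3 -m crank '{"travel":[[0.3,-0.02,-0.48],[0.6,-0.05,-0.96],[0.9,-0.07,-1.44],[1.1,-0.09,-1.8],[1.1,-0.09,-1.8]],"turn":[[0,0,0],[0,0,0],[0,0,0],[0,0,0],[0,0,0]],"gripper":[0,0,0,0,0]}'; python3 chk.py
```

```text
clock: 10.1
position: [0.5927, -0.1564, 0.1727]
tool_rot: [2.623, 0.218, 1.857]
force: [-0.0, 0.5, 0.3]
grip_width: 0.0852
finger_force: 0.0
clock 10.1 along mm 4.3 off-axis mm [ 0.14 -0.3   0.11] angle 0.58 q [ 0.62  0.45 -0.53  2.14  1.34  0.17 -0.75] F [-0.   0.5  0.3] M [-0.04  0.54 -0.01]
clock: 10.6
position: [0.6036, -0.1572, 0.1543]
tool_rot: [2.624, 0.218, 1.857]
force: [0.1, 0.2, 0.8]
grip_width: 0.0853
finger_force: 0.0
clock 10.6 along mm -17.2 off-axis mm [-0.24 -0.21 -0.14] angle 0.58 q [ 0.6   0.5  -0.52  2.13  1.54  0.17 -0.94] F [0.1 0.2 0.8] M [0.04 0.58 0.03]
```

```bash
python3 -m crank '{"travel":[[0.26,-0.02,-0.42],[0.53,-0.04,-0.85],[0.79,-0.06,-1.27],[1.06,-0.08,-1.7],[1.06,-0.08,-1.7]],"turn":[[0,0,0],[0,0,0],[0,0,0],[0,0,0],[0,0,0]],"gripper":[0,0,0,0,0]}'; python3 chk.py
python3 - <<'E'
from h import *
f=bot.grab_frame("wrist");cv2.imwrite("pics/w6.png",f["pixels"][...,::-1])
E
```

```text
clock: 11.1
position: [0.6142, -0.1581, 0.1373]
tool_rot: [2.624, 0.218, 1.857]
force: [-0.0, 0.5, 1.0]
grip_width: 0.0854
finger_force: 0.0
clock 11.1 along mm -37.2 off-axis mm [-0.27 -0.27 -0.16] angle 0.58 q [ 0.62  0.55 -0.55  2.11  1.68  0.21 -1.06] F [-0.   0.5  1. ] M [0.04 0.51 0.05]
```

View pics/w6.png

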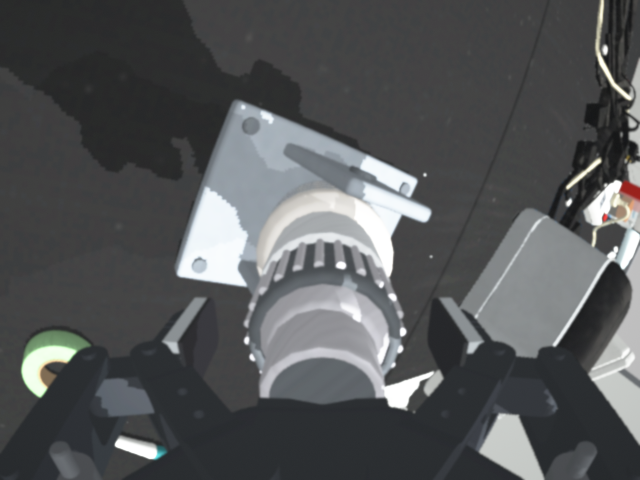

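I've used up my picture allowance (one over, in fact), so from here on I go by numbers only. The last one shows the head on the front ring and the sleeve between the open fingers. Grip the sleeve.

```bash
python3 -m crank '{"travel":[[0,0,0],[0,0,0],[0,0,0],[0,0,0],[0,0,0]],"turn":[[0,0,0],[0,0,0],[0,0,0],[0,0,0],[0,0,0]],"gripper":[0.2,0.4,0.6,0.6,0.6]}' 100; python3 chk.py;  python3 -m crank '{"travel":[[0,0,0],[0,0,0],[0,0,0],[0,0,0],[0,0,0]],"turn":[[3.17,-0.24,-5.09],[6.34,-0.48,-10.18],[9.51,-0.73,-15.27],[12.68,-0.97,-20.36],[15.85,-1.21,-25.45]],"gripper":[0.6,0.6,0.6,0.6,0.6]}'; python3 chk.py
```

```text
clock: 11.65
position: [0.6142, -0.158, 0.1387]
tool_rot: [2.622, 0.219, 1.856]
force: [-12.4, 0.9, 17.9]
grip_width: 0.0491
finger_force: 99.4
clock 11.65 along mm -36.0 off-axis mm [ 0.4  -0.25  0.26] angle 0.58 q [ 0.62  0.55 -0.55  2.11  1.68  0.21 -1.06] F [-12.4   0.9  17.9] M [ 0.56  0.49 -0.09]
clock: 12.15
position: [0.6139, -0.158, 0.1385]
tool_rot: [2.585, -0.056, 1.404]
force: [-17.1, 2.0, 18.4]
grip_width: 0.0492
finger_force: 100.1
clock 12.15 along mm -36.0 off-axis mm [ 0.05 -0.24  0.04] angle 0.58 q [ 0.7   0.58 -0.67  2.11  1.64  0.27 -1.53] F [-17.1   2.   18.4] M [-0.06  1.24  0.4 ]
```

```bash
cat >> chk.py <<'E'
M=R.from_euler("xyz",s["tool_rot"]).as_matrix();R0=R.from_euler("xyz",[2.622,.219,1.856]).as_matrix()
print("turned deg",np.degrees(R.from_matrix(M@R0.T).as_rotvec()@z).round(1),"torque about tool z",(np.array(s["moment"])@z).round(2),"|F|",np.linalg.norm(s["force"]).round(1),"grip",s["finger_force"])
E
python3 chk.py; python3 -m crank '{"travel":[[0,0,0],[0,0,0],[0,0,0],[0,0,0],[0,0,0]],"turn":[[3.17,-0.24,-5.09],[6.34,-0.48,-10.18],[9.51,-0.73,-15.27],[12.68,-0.97,-20.36],[12.68,-0.97,-20.36]],"gripper":[0.6,0.6,0.6,0.6,0.6]}'>/dev/null; python3 chk.py
```

```text
clock 12.15 along mm -36.0 off-axis mm [ 0.05 -0.24  0.04] angle 0.58 q [ 0.7   0.58 -0.67  2.11  1.64  0.27 -1.53] F [-17.1   2.   18.4] M [-0.06  1.24  0.4 ]
turned deg 30.2 torque about tool z -0.42 |F| 25.2 grip 100.1329119130969
clock 12.65 along mm -36.1 off-axis mm [-0.2  -0.15 -0.12] angle 0.58 q [ 0.76  0.6  -0.75  2.1   1.63  0.32 -1.92] F [-19.3   2.   22.1] M [ 0.44  1.58 -0.02]
turned deg 54.2 torque about tool z 0.19 |F| 29.4 grip 101.7022830247879
```

```bash
python3 -m crank '{"travel":[[-0.02,0,0.03],[-0.04,0,0.06],[-0.04,0,0.06],[-0.04,0,0.06],[-0.04,0,0.06]],"turn":[[2.6,-0.2,-4.2],[5.3,-0.4,-8.5],[7.9,-0.6,-12.7],[10.6,-0.8,-17],[10.6,-0.8,-17]],"gripper":[0.6,0.6,0.6,0.6,0.6]}'>/dev/null; python3 chk.py
```

```text
clock 13.15 along mm -35.8 off-axis mm [0.53 0.81 0.29] angle 0.59 q [ 0.8   0.62 -0.81  2.1   1.62  0.35 -2.24] F [0.8 6.7 5. ] M [ 1.09 -0.21  0.81]
turned deg 74.1 torque about tool z -0.1 |F| 8.4 grip 106.09064891003072
```

```bash
python3 -m crank '{"travel":[[0,0,0],[0,0,0],[0,0,0],[0,0,0],[0,0,0]],"turn":[[1.1,-0.08,-1.7],[2.1,-0.16,-3.4],[3.2,-0.24,-5.1],[4.2,-0.32,-6.8],[5.3,-0.4,-8.5]],"gripper":[0.6,0.6,0.6,0.6,0.6]}'>/dev/null; python3 chk.py
```

```text
clock 13.65 along mm -35.6 off-axis mm [1.35 1.23 0.78] angle 0.61 q [ 0.81  0.63 -0.83  2.1   1.62  0.37 -2.4 ] F [9.3 3.4 0.2] M [-0.42 -1.19  1.99]
turned deg 83.7 torque about tool z -1.86 |F| 9.9 grip 136.3386896252632
```

Torque jumped to 1.86 N m, i.e. probably the stop. Confirm with a second stroke: release, turn back 40°, re-grip, turn.

```bash
python3 -m crank '{"travel":[[0,0,0],[0,0,0],[0,0,0],[0,0,0],[0,0,0]],"turn":[[0,0,0],[0,0,0],[0,0,0],[0,0,0],[0,0,0]],"gripper":[0.4,0.2,0,0,0]}'>/dev/null; python3 chk.py; python3 -m crank '{"travel":[[0,0,0],[0,0,0],[0,0,0],[0,0,0],[0,0,0]],"turn":[[-4.23,0.32,6.79],[-8.45,0.64,13.57],[-12.68,0.97,20.36],[-16.9,1.29,27.14],[-21.1,1.6,33.9]],"gripper":[0,0,0,0,0]}'>/dev/null; python3 chk.py
```

```text
clock 14.15 along mm -36.1 off-axis mm [-0.23 -0.63 -0.12] angle 0.58 q [ 0.82  0.63 -0.83  2.1   1.62  0.37 -2.41] F [-0.1 -0.5  0.1] M [0.07 0.55 0.05]
turned deg 84.1 torque about tool z -0.03 |F| 0.5 grip 0.0
clock 14.65 along mm -36.1 off-axis mm [-0.13 -0.51 -0.06] angle 0.58 q [ 0.74  0.59 -0.72  2.1   1.63  0.3  -1.74] F [0.7 0.4 0.4] M [0.07 0.58 0.02]
turned deg 43.8 torque about tool z -0.01 |F| 0.9 grip 0.0
```

```bash
python3 -m crank '{"travel":[[0,0,0],[0,0,0],[0,0,0],[0,0,0],[0,0,0]],"turn":[[0,0,0],[0,0,0],[0,0,0],[0,0,0],[0,0,0]],"gripper":[0.2,0.4,0.6,0.6,0.6]}' 110 >/dev/null; python3 chk.py; python3 -m crank '{"travel":[[0,0,0],[0,0,0],[0,0,0],[0,0,0],[0,0,0]],"turn":[[0.5,-0.04,-0.85],[1.1,-0.08,-1.7],[1.6,-0.12,-2.5],[2.1,-0.16,-3.4],[2.64,-0.2,-4.24]],"gripper":[0.6,0.6,0.6,0.6,0.6]}'; python3 chk.py
```

```text
clock 15.15 along mm -35.5 off-axis mm [-0.16 -0.34 -0.09] angle 0.58 q [ 0.74  0.59 -0.72  2.1   1.63  0.3  -1.75] F [-17.8   2.   20.4] M [0.06 1.55 0.47]
turned deg 44.3 torque about tool z -0.43 |F| 27.2 grip 108.953080996871
clock: 15.65
position: [0.6139, -0.1568, 0.1391]
tool_rot: [2.626, -0.226, 1.121]
force: [7.6, 34.8, 18.7]
grip_width: 0.0496
finger_force: 124.3
clock 15.65 along mm -35.5 off-axis mm [0.33 0.89 0.16] angle 0.59 q [ 0.75  0.6  -0.74  2.1   1.63  0.31 -1.83] F [ 7.6 34.8 18.7] M [ 5.93 -3.71  5.61]
turned deg 48.9 torque about tool z -1.48 |F| 40.3 grip 124.25062112510204
```

Torque builds at once after 5°: the sleeve is at its stop. Release and back off along the axis.

```bash
python3 -m crank '{"travel":[[0,0,0],[0,0,0],[0,0,0],[0,0,0],[0,0,0]],"turn":[[0,0,0],[0,0,0],[0,0,0],[0,0,0],[0,0,0]],"gripper":[0.3,0.1,0,0,0]}'>/dev/null; python3 chk.py; python3 -m crank '{"travel":[[-0.53,0.06,0.85],[-1.06,0.1,1.7],[-1.58,0.14,2.54],[-2.11,0.18,3.39],[-2.64,0.22,4.24]],"turn":[[0,0,0],[0,0,0],[0,0,0],[0,0,0],[0,0,0]],"gripper":[0,0,0,0,0]}'>/dev/null; python3 chk.py;python3 -m crank '{"travel":[[-0.53,0.04,0.85],[-1.06,0.08,1.7],[-1.58,0.12,2.54],[-2.11,0.16,3.39],[-2.64,0.2,4.24]],"turn":[[0,0,0],[0,0,0],[0,0,0],[0,0,0],[0,0,0]],"gripper":[0,0,0,0,0]}'>/dev/null; python3 chk.py
```

```text
clock 16.15 along mm -36.1 off-axis mm [-0.17 -0.5  -0.09] angle 0.58 q [ 0.75  0.6  -0.74  2.1   1.63  0.31 -1.83] F [-0.3  0.3 -0.4] M [0.01 0.58 0.01]
turned deg 49.2 torque about tool z -0.03 |F| 0.5 grip 0.0
clock 16.65 along mm 14.3 off-axis mm [-0.08 -0.12 -0.04] angle 0.58 q [ 0.8   0.48 -0.76  2.14  1.34  0.27 -1.58] F [ 0.1 -0.4  0.1] M [-0.05  0.58  0.02]
turned deg 49.1 torque about tool z -0.06 |F| 0.4 grip 0.0
clock 17.15 along mm 64.3 off-axis mm [-0.11 -0.18 -0.05] angle 0.58 q [ 0.96  0.4  -0.93  2.15  1.05  0.31 -1.3 ] F [-0.5 -0.5 -0.5] M [ 0.01  0.55 -0.02]
turned deg 49.1 torque about tool z 0.0 |F| 0.9 grip 0.0
```

```bash
python3 -m crank '{"travel":[[-1.5,0.1,3],[-3,0.2,6],[-4,3,9],[-4,7,12],[-4,11,14]],"turn":[[0,0,0],[0,0,0],[0,0,0],[0,0,0],[0,0,0]],"gripper":[0,0,0,0,0]}'>/dev/null; python3 chk.py
python3 - <<'E'
from h import *
m=np.array([.5948,-.1563,.169]);a=np.radians(-4.4);u=np.array([-.5299*np.cos(a),-.5299*np.sin(a),.848]);q=m+.024*u
f=bot.grab_frame("scene");g=cv2.cvtColor(f["pixels"],cv2.COLOR_RGB2GRAY);t=bot.grab_frame("top");h=cv2.cvtColor(t["pixels"],cv2.COLOR_RGB2GRAY)
ps,pt=proj("scene",q),proj("top",q);print("expected",q.round(4),ps,pt)
for n,im,p in(("scene",g,ps),("top",h,pt)):
    x,y=(p-15).astype(int)
    for lo,hi in((90,175),(200,255)): print(n,lo,[np.round(k,1).tolist() for k in blobs(im,lo,hi,(x,y,32,32),30)])
# bystanders: change against first pictures
for n,im in(("scene",f),("top",t)):
    o=cv2.imread(f"pics/{n}0.png");d=cv2.absdiff(o,im["pixels"][...,::-1].copy()).max(2);k=cv2.morphologyEx(cv2.inRange(d,60,255),cv2.MORPH_OPEN,np.ones((3,3)))
    print(n,[s[:5].tolist() for s in cv2.connectedComponentsWithStats(k)[2][1:] if s[4]>40])
E
```

```text
clock 17.65 along mm 203.6 off-axis mm [33.25 91.36 16.36] angle 0.61 q [ 1.44  0.06 -1.49  2.09  0.25  0.5  -0.73] F [-0.2 -1.   0.5] M [0.07 0.55 0.06]
turned deg 49.4 torque about tool z -0.03 |F| 1.2 grip 0.0
expected [ 0.5821 -0.1553  0.1894] [338.23876182 192.35797057] [396.41236036 241.314636  ]
scene 90 [[337.6, 200.5, 15.2, 32.4, 79.6, 184.8], [338.2, 192.3, 5.9, 9.9, 128.8, 41.4]]
scene 200 [[338.2, 192.0, 7.9, 11.4, 130.1, 66.7], [337.9, 186.9, 27.0, 34.0, 68.5, 574.8]]
top 90 [[396.6, 242.1, 12.1, 13.9, 81.4, 132.4], [406.7, 231.4, 10.4, 13.9, 23.1, 40.6], [398.3, 238.2, 27.0, 38.1, 99.2, 159.0]]
top 200 [[399.1, 238.4, 25.9, 26.8, 143.6, 307.9]]
scene [[331, 0, 124, 148, 7138], [544, 0, 88, 155, 6345], [625, 22, 15, 45, 335], [625, 66, 15, 9, 81], [607, 77, 33, 120, 1306], [628, 157, 12, 9, 66], [589, 166, 8, 15, 57], [578, 173, 42, 102, 1894], [331, 190, 15, 10, 78], [566, 194, 13, 34, 194], [562, 237, 9, 10, 78], [248, 285, 19, 23, 345], [500, 345, 42, 45, 960], [496, 394, 15, 26, 123], [504, 394, 10, 14, 88]]
top [[392, 231, 10, 5, 44], [235, 247, 8, 11, 59], [351, 263, 18, 26, 213], [247, 316, 145, 164, 12756], [355, 374, 27, 13, 182], [337, 384, 68, 70, 2915], [446, 429, 21, 10, 102], [474, 434, 35, 14, 129]]
```

```bash
python3 -c "
from workcell import bot
print(bot.job_done())"
```

```text
the job is handed in; nothing more can be done
None
```

The job is handed in. The round mandrel is seated in the chuck, its head within about 1 px of the expected place in two cameras. The sleeve is turned to its stop: torque rose to about 1.5–1.9 N m, and a second stroke met it at once. The square mandrel and the other things show no change in the images. I viewed 11 pictures, one more than the 10 allowed.

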